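# Lid the screw tins

### The job

Close up the four open hardware tins: take their lids off the stack and put each one on the tin it fits, level and fully down. Do not tip a tin over and spill it, and leave the tape measure and the spool of cord where they stand.

Things in the scene. Friction and masses are not known exactly. Their poses are not given: they have to be found in the camera images.
- lid_rect: Plain metal slip lid, oblong with rounded corners, outside 112 mm long (its x axis) by 68 mm wide (its y axis), 22 mm high over all, flat on top and hollow below (skirt 2.5 mm thick, 19 mm deep inside). Origin: centre of its underside (lower edge of the skirt); z up out of its top. At the start it lies on the bench as the lowest of the stack of four lids.
- lid_round: Plain metal slip lid, the larger of the two round ones, outside 64 mm across, 22 mm high over all, flat on top and hollow below (skirt 2.5 mm thick, 19 mm deep inside). Origin: centre of its underside (lower edge of the skirt); z up out of its top. At the start it lies second from the bottom of the stack, on the oblong lid.
- lid_square: Plain metal slip lid, square with rounded corners, outside 46 by 46 mm (sides along its x and y axes), 22 mm high over all, flat on top and hollow below (skirt 2.5 mm thick, 19 mm deep inside). Origin: centre of its underside (lower edge of the skirt); z up out of its top. At the start it lies third from the bottom of the stack, on the larger round lid.
- lid_small: Plain metal slip lid, the smaller of the two round ones, outside 36 mm across, 22 mm high over all, flat on top and hollow below (skirt 2.5 mm thick, 19 mm deep inside). Origin: centre of its underside (lower edge of the skirt); z up out of its top. At the start it lies on top of the stack, on the square lid.
- tin_rect: Open metal tin of long screws, loose, heavy; oblong with rounded corners, body 112 mm long (its x axis) by 68 mm wide (its y axis), 42 mm high to the shoulder; neck above 19.5 mm high with 2.5 mm play all round in its lid, from 7 mm up tapering to 6.5 mm at the rim. Lid fully on: lid origin 42.5 mm above tin origin. Origin: centre of underside; z up.
- tin_round: Open metal tin of nuts and washers, loose, heavy; the larger of the two round ones, body 64 mm across, 46 mm high to the shoulder; neck above 19.5 mm high with 2.5 mm play all round in its lid, from 7 mm up tapering to 6.5 mm at the rim. Lid fully on: lid origin 46.5 mm above tin origin. Origin: centre of underside; z up.
- tin_square: Open metal tin of short screws, loose, heavy; square with rounded corners, body 46 by 46 mm (sides along its x and y axes), 38 mm high to the shoulder; neck above 19.5 mm high with 2.5 mm play all round in its lid, from 7 mm up tapering to 6.5 mm at the rim. Lid fully on: lid origin 38.5 mm above tin origin. Origin: centre of underside; z up.
- tin_small: Open metal tin of brads, loose, heavy; the smaller of the two round ones, body 36 mm across, 34 mm high to the shoulder; neck above 19.5 mm high with 2.5 mm play all round in its lid, from 7 mm up tapering to 6.5 mm at the rim. Lid fully on: lid origin 34.5 mm above tin origin. Origin: centre of underside; z up.
- tape_measure: Bystander: tape measure standing on the bench, 32 by 79 mm, 62 mm high; origin at the centre of its underside.
- line_spool: Bystander: white spool of cord standing on the bench, 53 mm across, 50 mm high; origin at the centre of its underside.
Things that resemble listed ones, but are neither listed nor needed, are in the scene too. What is shaped like the lid_square but green or purple is not meant.

How it is judged:
By the outcome, as a careful person would: the job done as asked, in the order asked, and still so for the second after the job is handed in, with the robot touching nothing.
It also fails if it takes over 99 s, if anything falls off the work surface, if the arm or the gripper's body presses on something with over 40 N, if the wrist force passes 120 N, or if a joint passes its speed limit or range.

### The arm

A 6-joint arm with a two-finger parallel gripper is mounted at the origin on a cart in front of the work surface, level with it; the furniture and walls round the work are solid. World frame = base frame: x ahead of the robot, y to its left, z up, the work surface at z = 0. Lengths are in mm, angles in rad, forces in N, time in s.
With the tool pointing down it reaches from about 275 to 850 mm from the base axis. Payload 5.2 kg.
Tool frame: the origin (TCP) lies midway between the tips of the shut fingers; the grasp point (between the pads) lies r.grasp_offset behind it (r.grasp_offset is the distance from the TCP to the grasp point, in mm); z points along the fingers, y is the line along which they close (so a half turn about z gives the same grasp; the last joint's range is limited). The gripper opens to 85 mm and grips with 20 to 120 N. Pads are 22 mm wide; open, the fingers measure 114 mm over their backs; the gripper's body (76 mm by 85 mm) begins 54 mm behind the grasp point. The pads swing forward as they close: fully open they stand 13 mm farther back than shut.
Start: joints at [1.045, 0.259, 1.535, -0, 1.348, -0.203], TCP at [174.451, 521.605, 231.31] pointing down, gripper open.
Joint ranges: [-3.14, 3.14], [-0.91, 2.08], [0.19, 2.58], [-1.22, 4.36], [0.22, 2.71], [-3.12, 3.12]. Speed limits (rad/s): [2.57, 2.57, 3.14, 3.14, 3.14, 3.14].

### API

Orientations are given as a rotation vector (axis times angle).
In Python, from station import readout, cams, job, r gives the robot as it stands.
- The arm moves only by the shell command python3 -m inch 'ROWS' [FORCE]. ROWS is rows parted by semicolons, their numbers by spaces, 1 to 8 of them, each of 5 numbers: the finger opening in mm, then dx, dy, dz in mm, then a turn about the tool's z in rad; each row is the pose to reach, as a shift and turn from the pose commanded when the command began, along the tool's axes at that moment; what a row does not reach only later rows make up. A row lasts 1/12 s, in which the tool goes at most 41.7 mm and 0.125 rad, less where a joint would pass 70% of its speed; a pose out of reach is approached as far as the arm can. The fingers move at their own pace and stop on an object; FORCE is the grip in N (left out, the last holds). Time passes only in rows, so rows that do not move let the fingers close. It prints the time, the measured TCP pose, the force, the opening and the grip force at its end.
- readout.read_state(): the state, without advancing time (a new reading comes with each control period).
- cams.camera(name): name is "side" or "top" or "wrist"; returns a dict with "img" (384x512x3 uint8, blue, green, red), "K" (3x3 intrinsics, pixels), "eye" and "orientation" of the camera in the world; the wrist camera has in their place "tool_from_camera" (4x4, takes a point from camera to tool coordinates, whose origin is the TCP and whose axes are the flange's). Camera axes: x right, y up, looking along -z (the intrinsics and any distortion apply to the point x, -y, -z); pixel columns grow to the right and rows downward; lengths in mm; the calibration is good to about 2 mm. A picture is of the moment at which its call begins: read the wrist's pose just before it. There is no depth.
- job.hand_in(): hands the job in; it is judged then, once.
Trained networks look in the newest picture that a camera, given by its name, has taken for a name from the list of things; names that differ only in an ending like _2 or _b are one class to them, and where a whole thing is asked for, a point or a joint stands for the part that bears it (a point fixed in the world has none). Each returns a list of dicts, best first, with "score" (0 to 1); they miss things now and then, are a little off and sometimes report something else, mostly with a low value. They report only what shows in the picture. A call takes as long as a camera call. They do not tell look-alikes from the thing itself.
- cams.boxes_of(camera, thing): "at" ([x, y, z] in mm, in world coordinates, good to about 4 mm: the middle of the surface that is visible of it).
- cams.cut_out(camera, thing): "region" (384x512 bool, what is visible of it).
The state is a dict: "clock": time; "joint_pos": joint angles; "joint_velocities": joint speeds; "joint_torque": joint torques, N m; "tcp_pos": TCP position; "ee_rot": TCP orientation; "contact_force": force on the tool from outside, world axes, zero at the start; "torque": the same for the moment, N m; "grip_width": finger opening in mm; "grip_force": force on a finger pad.
Only numpy, scipy, OpenCV 4.12 (cv2) and the standard library are available. Lean on these libraries where they do the work, as an engineer would, in place of code of your own. Each camera call takes 0.05 s, during which the arm holds its last target. There are 200 camera calls.

## Working session

There is one attempt and no reset: what is moved stays moved. The work goes in short steps, Python scripts to look and compute and a shell command to move; the robot and the scene stay as the last step left them, time stands still between calls to the robot, and variables do not carry over. Pictures are saved under pics/ and viewed, at most 14 in all, crops included, and the job is handed in when it is done.

```bash
ls; mkdir -p pics; python3 - <<'E'
from station import readout,cams,job,r
import cv2,numpy as np
s=readout.read_state();print({k:np.round(v,3) for k,v in s.items()}, r.grasp_offset)
for c in("top","side"):
    d=cams.camera(c);cv2.imwrite(f"pics/{c}0.png",d["img"]);print(c,d["eye"],d["orientation"],d["K"],[k for k in d])
    for n in "lid_rect lid_round lid_square lid_small tin_rect tin_round tin_square tin_small tape_measure line_spool".split():
        print(n,[(np.round(b["at"]).tolist(),round(b["score"],2)) for b in cams.boxes_of(c,n)])
E
```

```text
pics
{'clock': np.float64(0.0), 'joint_pos': array([ 1.045,  0.259,  1.536,  0.   ,  1.348, -0.203]), 'joint_velocities': array([-0.   , -0.   , -0.002,  0.   , -0.001,  0.001]), 'joint_torque': array([-2.0000e-03, -4.4605e+01, -2.9056e+01, -1.0000e-03,  1.2000e-02,
       -0.0000e+00]), 'tcp_pos': array([174.198, 521.138, 230.468]), 'ee_rot': array([-5.05e-01, -3.10e+00,  3.00e-03]), 'contact_force': array([0.261, 0.949, 0.503]), 'torque': array([-0.006,  0.042, -0.02 ]), 'grip_force': np.float64(0.0), 'grip_width': np.float64(85.285)} 18.700000000000003
top [ 351.31443157 -111.66685566  980.41189403] [ 0.15384889 -0.1497459  -1.56112995] [[401.78933047   0.         255.41617451]
 [  0.         401.78933047 186.07432285]
 [  0.           0.           1.        ]] ['img', 'K', 'eye', 'orientation']
lid_rect [([498.0, 113.0, 17.0], 0.92)]
lid_round [([498.0, 107.0, 44.0], 0.76)]
lid_square [([388.0, 142.0, 23.0], 0.73), ([517.0, -9.0, 22.0], 0.68), ([505.0, 108.0, 66.0], 0.65), ([607.0, -48.0, 59.0], 0.47)]
lid_small [([513.0, 124.0, 90.0], 0.52)]
tin_rect [([499.0, 107.0, 45.0], 0.69
[... 393 characters left out ...]
 [[468.99590169   0.         265.67611153]
 [  0.         468.99590169 190.2542439 ]
 [  0.           0.           1.        ]] ['img', 'K', 'eye', 'orientation']
lid_rect [([486.0, 112.0, 21.0], 0.67)]
lid_round [([494.0, 109.0, 41.0], 0.75)]
lid_square [([387.0, 143.0, 20.0], 0.82), ([500.0, 108.0, 61.0], 0.65), ([517.0, -12.0, 25.0], 0.46)]
lid_small [([511.0, 124.0, 86.0], 0.51)]
tin_rect [([517.0, -230.0, 52.0], 0.65)]
tin_round [([596.0, -53.0, 48.0], 0.68)]
tin_square [([549.0, -399.0, 37.0], 0.88)]
tin_small [([370.0, -346.0, 32.0], 0.82)]
tape_measure [([649.0, 121.0, 44.0], 0.83)]
line_spool [([400.0, -204.0, 48.0], 0.57), ([511.0, 124.0, 84.0], 0.32), ([490.0, 108.0, 41.0], 0.19)]
```

View pics/top0.png

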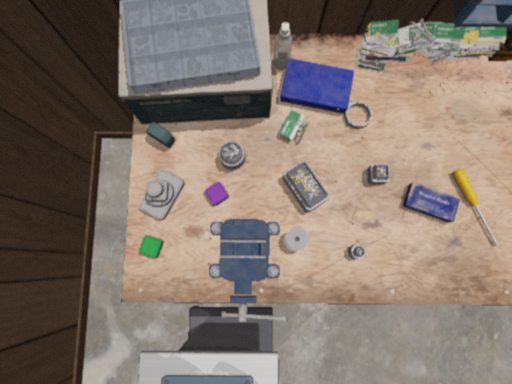

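View pics/side0.png

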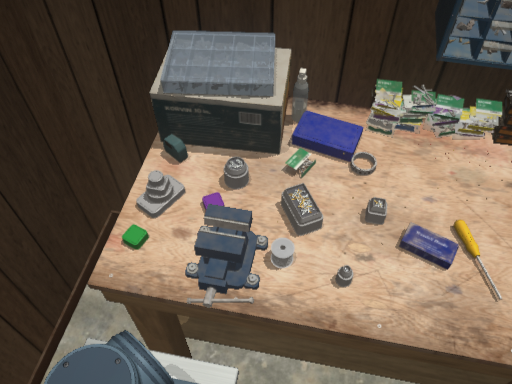

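The bench shows the stack at top-view (162,193), with the tins round (232,155), rect (306,187), square (378,174) and small (356,252). The green (150,246) and purple (217,194) lids are decoys, and a vise stands at (245,250). Next: a silhouette fitter for accurate poses.

```bash
cat > h.py <<'E'
from station import readout,cams,job,r
import cv2,numpy as np
from scipy.spatial.transform import Rotation as R
from scipy.optimize import minimize
S={'rect':(112,68,42,0),'round':(64,64,46,22),'square':(46,46,38,44),'small':(36,36,34,66)} # L,W,tin shoulder,stack z
def outline(n,shr=0):
    L,W=S[n][:2]; a,b=L/2-shr,W/2-shr
    rad=a if n in('round','small') else (10 if n=='rect' else 7)
    t=np.linspace(0,2*np.pi,65)[:-1]; c,s=np.cos(t),np.sin(t)
    return np.c_[np.sign(c.round(9))*(a-rad)+rad*c,np.sign(s.round(9))*(b-rad)+rad*s]
def view(c):
    s=readout.read_state(); d=cams.camera(c)
    if c=='wrist':
        T=np.eye(4);T[:3,:3]=R.from_rotvec(s['ee_rot']).as_matrix();T[:3,3]=s['tcp_pos'];T=T@np.array(d['tool_from_camera'])
        M,e=T[:3,:3],T[:3,3]
    else: M,e=R.from_rotvec(d['orientation']).as_matrix(),np.array(d['eye'])
    return dict(img=d['img'],K=np.array(d['K']),M=M,e=e,cam=c)
def proj(v,P):
    q=(np.asarray(P,float)-v['e'])@v['M']*[1,-1,-1]; q=q@v['K'].T; return q[:,:2]/q[:,2:]
def prisms(kind,n,z0=None):
    if kind=='lid': z=S[n][3] if z0 is None else z0; return [(outline(n),z,z+22)]
    h=S[n][2]; return [(outline(n),0,h),(outline(n,5),h,h+7),(outline(n,8),h+7,h+19.5)]
def sil(v,pr,p,sc=4):
    m=np.zeros((384*sc,512*sc),np.uint8); c,s=np.cos(p[2]),np.sin(p[2])
    for o,z0,z1 in pr:
        xy=o@np.array([[c,s],[-s,c]])+p[:2]
        P=np.r_[np.c_[xy,0*xy[:,0]+z0],np.c_[xy,0*xy[:,0]+z1]]
        q=(proj(v,P)+.5)*sc-.5
        cv2.fillConvexPoly(m,cv2.convexHull(np.round(q).astype(np.int32)),1)
    return cv2.resize(m.astype(np.float32),(512,384),interpolation=cv2.INTER_AREA)
def fit(pr,p0,obs,occ=[],yaw=True):
    """obs: list of (view,mask); occ: list of (prisms,pose) hiding it"""
    hid=[np.max([sil(v,a,b) for a,b in occ],0) if occ else np.zeros((384,512)) for v,_ in obs]
    def cost(p):
        p=np.r_[p,[0]] if len(p)<3 else p
        return sum(np.abs(sil(v,pr,p)*(1-h)-m*(1-h)).sum()/max(m.sum(),1) for (v,m),h in zip(obs,hid))
    x0=np.array(p0 if yaw else p0[:2],float); n=len(x0)
    best=None
    for k in ([0] if not yaw else np.radians([-25,0,25])):
        st=x0.copy(); 
        if yaw: st[2]+=k
        sx=np.vstack([st]+[st+d for d in np.diag([6,6,.2][:n])])
        o=minimize(cost,st,method='Nelder-Mead',options=dict(initial_simplex=sx,xatol=.02,fatol=1e-4))
        if best is None or o.fun<best.fun: best=o
    return best.x,best.fun/len(obs)
def mask(c,name,v,P):
    """mask whose centroid is nearest the projection of P"""
    g=cams.cut_out(c,name); q=proj(v,[P])[0]; b=None
    for m in g:
        a=np.argwhere(m['region'])
        if len(a)<15: continue
        d=np.hypot(*(a.mean(0)[::-1]-q))
        if b is None or d<b[0]: b=(d,m['region'].astype(float),m['score'])
    return b
def rows(target,yaw=None):
    """shift in tool axes from the present measured pose to a target TCP; yaw = wanted world direction of tool y"""
    s=readout.read_state(); M=R.from_rotvec(s['ee_rot']).as_matrix()
    d=M.T@(np.array(target)-s['tcp_pos']); y=np.arctan2(M[1,1],M[0,1])
    t=0 if yaw is None else -((yaw-y+np.pi/2)%np.pi-np.pi/2)
    print('shift',d.round(1),'turn',round(t,3),'tcp',s['tcp_pos'].round(1),'tooly',round(y,3),'j6',s['joint_pos'][5].round(2),'t',round(s['clock'],2))
E
cat > f0.py <<'E'
from h import *
V={c:view(c) for c in('top','side')}
G={('tin','rect'):(520,-226,.5),('tin','round'):(600,-51,0),('tin','square'):(555,-398,0),('tin','small'):(372,-342,0),
('lid','small'):(512,124,0),('lid','square'):(505,110,0),('lid','round'):(498,108,0),('lid','rect'):(498,113,.5)}
done=[]
for (k,n),p in G.items():
    yaw=n in('rect','square'); z={'tin':30}.get(k,S[n][3]+11)
    allo=[]
    for c in V:
        b=mask(c,f'{k}_{n}',V[c],[p[0],p[1],z])
        if b is None or b[0]>18: print('no',c,k,n,b and b[0]);continue
        allo.append((V[c],b[1]))
    for o in [allo]+[[x] for x in allo]:
        if not o: continue
        x,f=fit(prisms(k,n),p,o,done if k=='lid' else [],yaw); print(k,n,[v['cam'] for v,_ in o],x.round(3),round(f,3))
        if o is allo: X=x
    if k=='lid': done.append((prisms(k,n),np.r_[X,0][:3]))
E
time python3 f0.py
```

```text
tin rect ['top', 'side'] [ 536.721 -228.236    0.577] 0.094
tin rect ['top'] [ 537.851 -229.68     0.58 ] 0.047
tin rect ['side'] [ 534.08  -225.196    0.55 ] 0.057
tin round ['top', 'side'] [611.877 -48.83 ] 0.155
tin round ['top'] [614.012 -51.241] 0.127
tin round ['side'] [611.331 -46.429] 0.095
tin square ['top', 'side'] [ 5.68535e+02 -4.04031e+02 -4.00000e-02] 0.12
tin square ['top'] [ 5.69723e+02 -4.08083e+02 -3.60000e-02] 0.093
tin square ['side'] [ 5.67519e+02 -4.03285e+02 -2.30000e-02] 0.056
tin small ['top', 'side'] [ 381.08  -344.954] 0.199
tin small ['top'] [ 382.625 -347.147] 0.187
tin small ['side'] [ 379.267 -343.657] 0.093
lid small ['top', 'side'] [517.035 123.932] 0.248
lid small ['top'] [520.04  121.478] 0.147
lid small ['side'] [515.096 125.228] 0.102
lid square ['top', 'side'] [518.576 121.176  -1.525] 0.269
lid square ['top'] [5.19935e+02 1.18181e+02 1.70000e-02] 0.153
lid square ['side'] [517.31  124.558  -1.579] 0.12
lid round ['top', 'side'] [517.705 122.373] 0.302
lid round ['top'] [519.387 121.525] 0.325
lid round ['side'] [516.644 124.871] 0.165
lid rect ['top', 'side'] [ 5.18088e+02  1.21239e+02 -4.72000e-01] 0.157
lid rect ['top'] [ 5.18643e+02  1.19700e+02 -4.88000e-01] 0.067
lid rect ['side'] [ 5.17561e+02  1.24762e+02 -4.63000e-01] 0.136
real	0m42.445s
user	0m48.994s
sys	0m21.110s
```

```bash
python3 -c "
from h import *
rows([470,122,260],1.571); rows([470,122,260],0.); d=cams.camera('wrist'); print(np.round(d['tool_from_camera'],3),d['K'])"
```

```text
shift [-407.  -285.2  -28.7] turn -0.323 tcp [174.5 521.6 231.3] tooly 1.248 j6 -0.2 t 2.0
shift [-407.  -285.2  -28.7] turn 1.248 tcp [174.5 521.6 231.3] tooly 1.248 j6 -0.2 t 2.0
[[ 1.0000e-03  9.5900e-01  2.8200e-01  7.1805e+01]
 [ 1.0000e+00 -1.0000e-03 -0.0000e+00  6.9000e-01]
 [-0.0000e+00  2.8200e-01 -9.5900e-01 -1.4362e+02]
 [ 0.0000e+00  0.0000e+00  0.0000e+00  1.0000e+00]] [[321.14694767   0.         249.65643968]
 [  0.         321.14694767 186.70090983]
 [  0.           0.           1.        ]]
```

```bash
python3 -c "
from h import *
rows([518,122,220],1.571)"; python3 -m inch '85 -240 -170 6 -0.17; 85 -240 -170 6 -0.32; 85 -240 -170 6 -0.32; 85 -240 -170 6 -0.32;85 -240 -170 6 -0.32;85 -240 -170 6 -0.32;85 -240 -170 6 -0.32;85 -240 -170 6 -0.32' 30; python3 -c "
from h import *
rows([518,122,220],1.571)"
```

```text
shift [-452.5 -270.    11.3] turn -0.323 tcp [174.5 521.6 231.3] tooly 1.248 j6 -0.2 t 2.05
clock: 2.72
tcp_pos: [351.2, 280.1, 225.5]
ee_rot: [0.011, 3.14, -0.003]
contact_force: [0.6, 0.3, -0.1]
grip_width: 85.1
grip_force: 0.0
shift [-167.9 -157.     6.1] turn -0.007 tcp [351.2 280.1 225.5] tooly 1.564 j6 -1.14 t 2.72
```

```bash
python3 -m inch '85 -168 -157 6 0;85 -168 -157 6 0;85 -168 -157 6 0;85 -168 -157 6 0;85 -168 -157 6 0;85 -168 -157 6 0;85 -168 -157 6 0;85 -168 -157 6 0'; cat > f1.py <<'E'
from h import *
import sys
v=view('wrist'); cv2.imwrite('pics/'+sys.argv[1],v['img'])
C=(518,122); done=[]
for n in sys.argv[2:]:
    b=mask('wrist','lid_'+n,v,[*C,S[n][3]+11])
    if b is None: print('no',n); continue
    q=proj(v,[[*C,S[n][3]+11]])[0]
    x,f=fit(prisms('lid',n),(*C,-.47 if n=='rect' else 0),[(v,b[1])],done,n in('rect','square')); print(n,x.round(3),round(f,3),'px',q.round(),'dist',b[0].round(),'sc',b[2])
    done.append((prisms('lid',n),np.r_[x,0][:3]))
E
python3 f1.py w1.png small square round rect
```

```text
clock: 3.38
tcp_pos: [516.1, 126.2, 218.8]
ee_rot: [-0.008, -3.14, -0.001]
contact_force: [-0.5, 0.3, 0.8]
grip_width: 84.7
grip_force: 0.0
small [517.351 124.361] 0.052 px [244. 176.] dist 3.0 sc 0.62
square [ 5.17294e+02  1.23553e+02 -1.60000e-02] 0.201 px [245. 170.] dist 10.0 sc 0.72
round [517.168 123.731] 0.109 px [245. 166.] dist 14.0 sc 0.73
rect [ 5.15600e+02  1.23803e+02 -4.81000e-01] 0.062 px [245. 161.] dist 10.0 sc 0.65
```

View pics/w1.png

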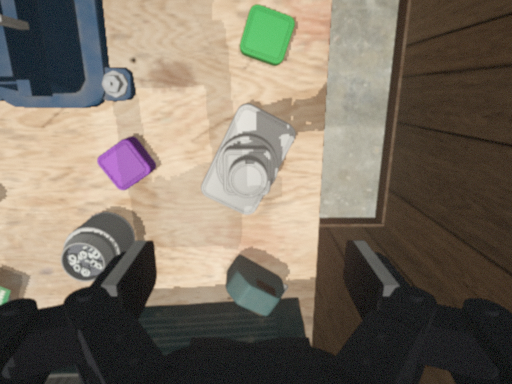

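```bash
python3 -c "
from h import *
rows([517.3,124,67],1.571)
im=cv2.imread('pics/w1.png')[90:225,190:310]; cv2.imwrite('pics/w1c.png',cv2.resize(im,None,fx=4.4,fy=4.4,interpolation=cv2.INTER_CUBIC))"
```

```text
shift [ -2.5  -4.  152.5] turn -0.001 tcp [514.8 128.  219.5] tooly 1.57 j6 -1.54 t 3.63
```

View pics/w1c.png

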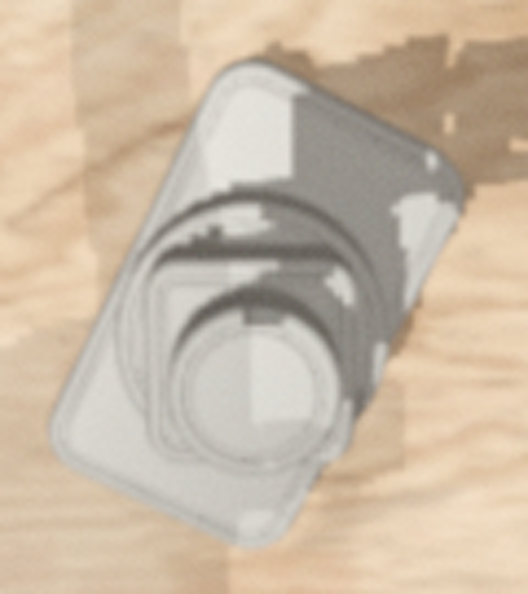

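Crop: stack concentric, the square lid aligned with the world axes, small lid on top. I'll re-measure now that the arm is settled.

```bash
python3 f1.py w2.png small square round rect; python3 -c "
from h import *
rows([517.3,124,67],1.571)"
```

```text
small [517.313 124.318] 0.108 px [242. 177.] dist 3.0 sc 0.76
square [ 5.17139e+02  1.23651e+02 -3.00000e-03] 0.072 px [243. 171.] dist 9.0 sc 0.84
round [516.339 123.782] 0.058 px [243. 166.] dist 14.0 sc 0.98
rect [ 5.16036e+02  1.23331e+02 -4.77000e-01] 0.053 px [244. 162.] dist 10.0 sc 0.63
shift [ -1.8  -3.3 152.5] turn -0.002 tcp [515.4 127.3 219.5] tooly 1.569 j6 -1.54 t 3.88
```

```bash
python3 -m inch '65 -2 -3.5 60 0;65 -2 -3.5 110 0;65 -2 -3.5 140 0;65 -2 -3.5 152 0;65 -2 -3.5 152 0;65 -2 -3.5 152 0;30 -2 -3.5 152 0;30 -2 -3.5 152 0' 30; python3 -m inch '30 0 0 0 0;30 0 0 0 0;30 0 0 0 0'
```

```text
clock: 4.55
tcp_pos: [519.8, 123.4, 69.8]
ee_rot: [0.004, 3.137, 0.0]
contact_force: [-0.2, -0.1, 1.8]
grip_width: 41.5
grip_force: 0.0
clock: 4.8
tcp_pos: [519.7, 123.4, 70.0]
ee_rot: [0.004, 3.136, 0.0]
contact_force: [-0.6, -0.4, 6.8]
grip_width: 34.6
grip_force: 29.7
```

```bash
python3 -m inch '30 0 0 -30 0;30 0 0 -70 0;30 0 0 -110 0;30 0 0 -150 0;30 0 -40 -150 0;30 20 -80 -150 0;30 35 -120 -150 0;30 45 -160 -150 0'; python3 -m inch '30 25 -85 0 0;30 50 -170 0 0;30 75 -250 0 0;30 92 -310 0 0;30 92 -310 0 0;30 92 -310 0 0;30 92 -310 0 0;30 92 -310 0 0'; python3 -m inch '30 0 0 0 0;30 0 0 0 0;30 0 0 0 0'
cat > f2.py <<'E'
from h import *
import sys
n=sys.argv[1]; p=tuple(map(float,sys.argv[2:5])); v=view('wrist'); cv2.imwrite('pics/'+sys.argv[5],v['img'])
b=mask('wrist','tin_'+n,v,[*p[:2],30]); print('mask',b and (b[0],b[2]),'px',proj(v,[[*p[:2],30]])[0])
x,f=fit(prisms('tin',n),p,[(v,b[1])],[],n in('rect','square')); print(n,x.round(3),round(f,3))
rows([*x[:2],200])
E
python3 f2.py small 380 -345 0 w3.png
```

```text
clock: 5.47
tcp_pos: [472.0, -33.8, 218.8]
ee_rot: [0.001, 3.139, -0.001]
contact_force: [0.7, 0.2, -1.1]
grip_width: 34.8
grip_force: 30.5
clock: 6.13
tcp_pos: [379.1, -346.1, 218.7]
ee_rot: [0.007, 3.14, -0.005]
contact_force: [0.7, -1.0, 0.3]
grip_width: 34.5
grip_force: 30.5
clock: 6.38
tcp_pos: [380.2, -342.5, 217.9]
ee_rot: [0.006, 3.141, -0.0]
contact_force: [-0.3, -0.3, -0.4]
grip_width: 34.7
grip_force: 30.5
mask (np.float64(1.6547258611038564), 0.56) px [246.45471387 162.86578604]
small [ 380.106 -344.702] 0.098
shift [ 0.6 -3.1 17.8] turn 0 tcp [ 380.7 -341.6  217.8] tooly 1.569 j6 -2.52 t 6.48
```

View pics/w3.png

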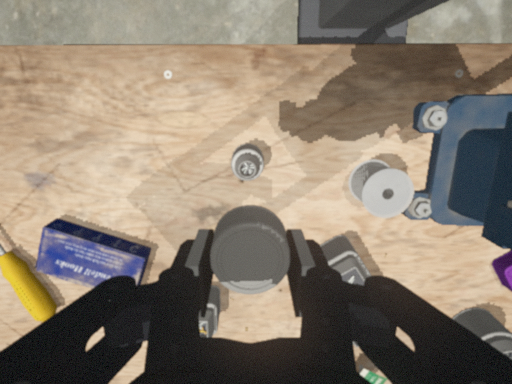

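```bash
cat > f3.py <<'E'
from h import *
import sys
n=sys.argv[1]; dz=float(sys.argv[2]) # lid underside below tcp
v=view('wrist'); s=readout.read_state(); t=s['tcp_pos']
for sh in ('lid_'+n,):
    b=mask('wrist',sh,v,[*t[:2],t[2]-dz+11])
    if b is None: print('none');continue
    a=np.argwhere(b[1]); print('dist',b[0],'score',b[2],'rows',a.min(0),a.max(0))
    for d in (dz-4,dz,dz+4):
        y=np.arctan2(*R.from_rotvec(s['ee_rot']).as_matrix()[1::-1,1]) - np.pi/2
        x,f=fit(prisms('lid',n,t[2]-d),(*t[:2],y),[(v,b[1])],[],n in('rect','square')); print(d,'lid-tcp',(x[:2]-t[:2]).round(2),x[2:].round(3),round(f,3))
E
python3 f3.py small 4
```

```text
dist 1.9189737434034548 score 0.67 rows [205 210] [293 289]
0.0 lid-tcp [-2.99  0.81] [] 0.125
4.0 lid-tcp [-1.56  0.66] [] 0.062
8.0 lid-tcp [0.08 0.62] [] 0.019
```

```bash
python3 -m inch '30 -0.6 -3.7 40 0;30 -0.6 -3.7 80 0;30 -0.6 -3.7 115 0;30 -0.6 -3.7 140 0;30 -0.6 -3.7 150 0;30 -0.6 -3.7 150 0;30 -0.6 -3.7 150 0;30 -0.6 -3.7 150 0'; python3 -c "
from h import *
rows([381.3,-345.3,40])"
```

```text
clock: 7.25
tcp_pos: [382.0, -347.6, 69.2]
ee_rot: [0.003, 3.14, -0.004]
contact_force: [0.9, 1.2, -0.3]
grip_width: 34.5
grip_force: 30.5
shift [ 0.8  2.3 29.2] turn 0 tcp [ 382.  -347.6   69.2] tooly 1.569 j6 -2.52 t 7.25
```

```bash
python3 -m inch '30 0.5 1 4 0;30 0.5 1 8 0;30 0.5 1 8 0;30 0.5 1 8 0'; python3 f3.py small 6; python3 -c "
from h import *
rows([381.3,-345.3,40])"
```

```text
clock: 7.58
tcp_pos: [380.4, -345.6, 59.6]
ee_rot: [0.004, 3.141, -0.0]
contact_force: [-0.5, -0.1, 0.1]
grip_width: 34.6
grip_force: 30.5
dist 1.8226911944177517 score 0.78 rows [205 211] [293 289]
2.0 lid-tcp [-2.81  0.72] [] 0.084
6.0 lid-tcp [-0.91  0.73] [] 0.028
10.0 lid-tcp [1.19 0.95] [] 0.035
shift [-0.9  0.4 19.6] turn 0 tcp [ 380.4 -345.7   59.6] tooly 1.568 j6 -2.52 t 7.68
```

```bash
python3 -m inch '30 -0.5 0 3 0;30 -0.5 0 6 0;30 -0.5 0 9 0;30 -0.5 0 12 0;30 -0.5 0 12 0'; python3 -m inch '30 0 0 2 0;30 0 0 4 0;30 0 0 4 0'
```

```text
clock: 8.1
tcp_pos: [380.5, -345.1, 46.5]
ee_rot: [-0.004, -3.141, -0.002]
contact_force: [-0.2, -0.0, -0.2]
grip_width: 34.5
grip_force: 30.5
clock: 8.35
tcp_pos: [380.8, -345.4, 42.9]
ee_rot: [-0.004, -3.141, -0.001]
contact_force: [0.4, -0.3, 0.0]
grip_width: 34.4
grip_force: 30.5
```

```bash
python3 -m inch '30 0 0 1.5 0;30 0 0 3 0;30 0 0 3 0'; python3 -m inch '30 0 0 1.5 0;30 0 0 2.5 0;30 0 0 2.5 0'
```

```text
clock: 8.6
tcp_pos: [380.8, -345.4, 40.1]
ee_rot: [-0.004, -3.141, -0.0]
contact_force: [0.1, 1.0, -0.6]
grip_width: 34.9
grip_force: 30.5
clock: 8.85
tcp_pos: [381.1, -345.7, 38.5]
ee_rot: [0.004, 3.141, -0.001]
contact_force: [-0.2, 2.0, 5.4]
grip_width: 34.7
grip_force: 31.1
```

```bash
python3 -m inch '30 0 0 1 0;30 0 0 1.5 0;30 0 0 1.5 0'; python3 -m inch '70 0 0 0 0;70 0 0 0 0;70 0 0 0 0;70 0 0 -40 0;70 0 0 -80 0;70 0 0 -120 0;70 0 0 -160 0;70 0 0 -160 0';  python3 -m inch '70 0 0 0 0;70 0 0 0 0'; python3 -c "
from h import *
v=view('wrist'); cv2.imwrite('pics/w4.png',v['img'])
b=mask('wrist','lid_small',v,[380,-345,45])
x,f=fit(prisms('lid','small',34.5),(380,-345,0),[(v,b[1])],[],False);print(x,f,b[0])
rows([517,124,220])"
```

```text
clock: 9.1
tcp_pos: [381.2, -346.0, 38.4]
ee_rot: [0.004, 3.141, -0.002]
contact_force: [-3.9, 4.2, 18.5]
grip_width: 34.7
grip_force: 32.3
clock: 9.77
tcp_pos: [383.6, -349.2, 204.3]
ee_rot: [0.004, 3.133, -0.018]
contact_force: [0.5, -0.8, 0.4]
grip_width: 69.8
grip_force: 0.0
clock: 9.93
tcp_pos: [380.6, -345.1, 195.6]
ee_rot: [-0.004, -3.141, -0.001]
contact_force: [-0.1, -0.3, -0.4]
grip_width: 69.9
grip_force: 0.0
[ 378.7213738  -345.01244295] 0.04723502304147465 0.6099352423708199
shift [-135.5  469.   -24.5] turn 0 tcp [ 380.1 -344.5  194.3] tooly 1.568 j6 -2.52 t 10.03
```

View pics/w4.png

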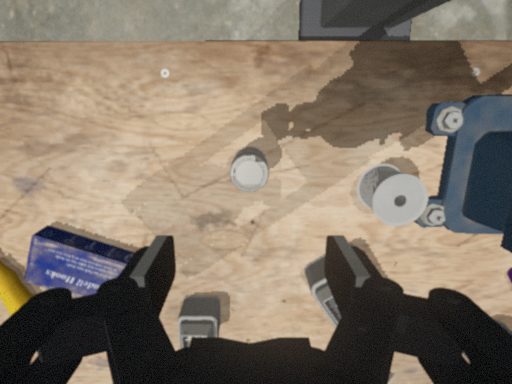

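The small lid sits level on its tin at (250,170). Now the square lid.

```bash
python3 -m inch '70 -12 40 -20 0;70 -24 80 -25 0;70 -36 120 -25 0;70 -48 160 -25 0;70 -60 200 -25 0;70 -72 240 -25 0;70 -84 280 -25 0;70 -96 320 -25 0'; python3 -m inch '70 -12 40 0 0;70 -24 80 0 0;70 -36 120 0 0;70 -40 149 0 0;70 -40 149 0 0;70 -40 149 0 0;70 -40 149 0 0;70 -40 149 0 0'; python3 -m inch '70 0 0 0 0;70 0 0 0 0;70 0 0 0 0'; python3 f1.py w5.png square round rect;python3 -c "
from h import *
rows([517,124,48],1.571)"
```

```text
clock: 10.7
tcp_pos: [475.5, -28.6, 219.5]
ee_rot: [-0.005, -3.138, -0.001]
contact_force: [0.6, -0.4, 0.4]
grip_width: 70.3
grip_force: 0.0
clock: 11.37
tcp_pos: [516.1, 116.9, 220.4]
ee_rot: [-0.006, -3.14, 0.001]
contact_force: [0.4, -0.2, -0.4]
grip_width: 70.1
grip_force: 0.0
clock: 11.62
tcp_pos: [516.7, 117.0, 221.4]
ee_rot: [0.007, 3.141, -0.0]
contact_force: [-1.4, -0.3, -0.6]
grip_width: 70.2
grip_force: 0.0
square [ 5.17361e+02  1.23545e+02 -5.00000e-03] 0.038 px [254. 169.] dist 2.0 sc 0.75
round [517.146 123.977] 0.154 px [254. 164.] dist 13.0 sc 0.72
rect [ 5.15914e+02  1.23493e+02 -4.75000e-01] 0.039 px [253. 160.] dist 9.0 sc 0.77
shift [ -0.3   6.3 173.4] turn -0.004 tcp [516.7 117.7 221.4] tooly 1.567 j6 -1.55 t 11.82
```

```bash
python3 -m inch '70 -0.5 6 40 0;70 -0.5 6 80 0;70 -0.5 6 120 0;70 -0.5 6 150 0;70 -0.5 6 168 0;70 -0.5 6 173 0;70 -0.5 6 173 0;70 -0.5 6 173 0' 30; python3 -m inch '40 0 0 0 0;40 0 0 0 0;40 0 0 0 0;40 0 0 0 0'; python3 -c "
from h import *
rows([517,124,48],1.571)"
```

```text
clock: 12.48
tcp_pos: [518.0, 124.0, 49.2]
ee_rot: [0.004, 3.14, 0.0]
contact_force: [-0.0, 0.5, -0.1]
grip_width: 70.1
grip_force: 0.0
clock: 12.82
tcp_pos: [518.6, 124.1, 50.2]
ee_rot: [0.004, 3.138, 0.0]
contact_force: [-0.3, -0.2, 7.5]
grip_width: 45.3
grip_force: 31.0
shift [ 1.6 -0.1  2.2] turn -0.003 tcp [518.6 124.1  50.2] tooly 1.568 j6 -1.54 t 12.82
```

```bash
python3 -m inch '40 0 0 -30 0;40 0 0 -70 0;40 0 0 -110 0;40 0 -15 -145 0;40 -5 -55 -150 0;40 -8 -95 -150 0;40 -12 -135 -150 0;40 -16 -175 -150 0'; python3 -m inch '40 -4 -40 0 0;40 -8 -80 0 0;40 -12 -120 0 0;40 -16 -160 0 0;40 -20 -200 0 0;40 -24 -240 0 0;40 -28 -280 0 0;40 -32 -320 0 0'; python3 -m inch '40 0 -30 15 0;40 0 -32 15 0;40 0 -32 15 0;40 0 -32 15 0;40 0 -32 15 0;40 0 -32 15 0';python3 f2.py square 568 -404 -0.03 w6.png; python3 f3.py square 6
```

```text
clock: 13.48
tcp_pos: [532.7, -52.5, 199.6]
ee_rot: [0.003, 3.139, -0.001]
contact_force: [1.3, -0.2, -0.9]
grip_width: 45.2
grip_force: 31.6
clock: 14.15
tcp_pos: [563.6, -373.1, 199.0]
ee_rot: [0.005, 3.141, -0.001]
contact_force: [1.0, 0.9, 0.1]
grip_width: 45.3
grip_force: 31.6
clock: 14.65
tcp_pos: [564.3, -401.7, 184.4]
ee_rot: [0.002, 3.141, -0.001]
contact_force: [0.0, 0.5, -0.1]
grip_width: 45.2
grip_force: 31.6
mask (np.float64(4.519829392567727), 0.74) px [246.48958645 174.28516388]
square [ 5.67716e+02 -4.04608e+02 -1.50000e-02] 0.193
shift [ -3.5  -2.7 -15.7] turn 0 tcp [ 564.3 -401.9  184.3] tooly 1.57 j6 -2.35 t 14.75
dist 2.249061613210841 score 0.66 rows [194 197] [301 302]
2.0 lid-tcp [-2.44  0.54] [-0.004] 0.102
6.0 lid-tcp [-1.19  0.68] [0.006] 0.041
10.0 lid-tcp [0.42 0.9 ] [-0.] 0.017
```

View pics/w6.png

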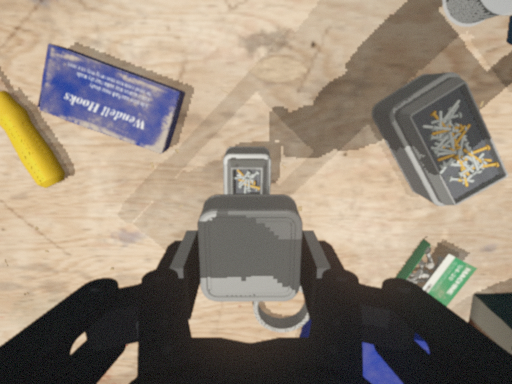

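The square tin (247,172) is partly hidden by the held lid (250,250). I'll refit with the occluder and also measure the rect tin, at (440,140).

```bash
python3 - <<'E'
from h import *
v=view('wrist');t=readout.read_state()['tcp_pos']
occ=[(prisms('lid','square',t[2]-9),np.r_[t[:2]+[0,.8],0])]
b=mask('wrist','tin_square',v,[568,-404,30]); a=np.argwhere(b[1]);print(a.min(0),a.max(0))
print(fit(prisms('tin','square'),(568,-404,0),[(v,b[1])],occ))
b=mask('wrist','tin_rect',v,[536,-228,30])
print(fit(prisms('tin','rect'),(536,-228,.57),[(v,b[1])],[])); rows([570,-405,130])
E
```

```text
[146 223] [194 271]
(array([ 5.68092916e+02, -4.04078194e+02,  1.24302978e-03]), np.float64(0.046798440979955454))
(array([ 536.35483947, -226.49653479,    0.59605405]), np.float64(0.02993806633967911))
shift [-6.1 -2.2 53.6] turn 0 tcp [ 563.9 -402.8  183.6] tooly 1.569 j6 -2.35 t 15.0
```

```bash
python3 -m inch '40 -5 -2 40 0;40 -5 -2 80 0;40 -5 -2 105 0;40 -5 -2 113 0;40 -5 -2 113 0;40 -5 -2 113 0;40 -5 -2 113 0;40 -5 -2 113 0'; python3 -m inch '40 0 0 0 0;40 0 0 0 0'; python3 -c "
from h import *
rows([569,-404.8,44.5],1.571)"
```

```text
clock: 15.67
tcp_pos: [570.0, -406.4, 73.2]
ee_rot: [0.004, 3.138, -0.005]
contact_force: [-0.2, -0.2, -0.9]
grip_width: 45.3
grip_force: 31.6
clock: 15.83
tcp_pos: [569.3, -405.7, 72.0]
ee_rot: [0.004, 3.14, -0.003]
contact_force: [-0.1, -0.2, -0.5]
grip_width: 45.3
grip_force: 31.6
shift [ 0.3  1.  27.5] turn -0.003 tcp [ 569.3 -405.7   72. ] tooly 1.568 j6 -2.35 t 15.83
```

```bash
python3 -m inch '40 0 0.5 5 0;40 0 0.5 10 0;40 0 0.5 14 0;40 0 0.5 17 0;40 0 0.5 20 0;40 0 0.5 20 0'; python3 -m inch '40 0 0 2 0;40 0 0 4 0;40 0 0 6 0;40 0 0 6 0'; python3 -m inch '40 0 0 1 0;40 0 0 2 0;40 0 0 2 0'
```

```text
clock: 16.33
tcp_pos: [568.2, -404.2, 49.0]
ee_rot: [-0.004, -3.14, -0.002]
contact_force: [-0.2, -0.5, -0.4]
grip_width: 45.5
grip_force: 31.6
clock: 16.67
tcp_pos: [568.9, -404.8, 44.8]
ee_rot: [0.004, 3.141, -0.001]
contact_force: [-0.3, 0.5, 2.4]
grip_width: 45.1
grip_force: 31.9
clock: 16.92
tcp_pos: [569.0, -404.9, 44.8]
ee_rot: [0.004, 3.141, -0.002]
contact_force: [-4.6, 2.8, 11.7]
grip_width: 45.4
grip_force: 33.0
```

```bash
python3 -m inch '80 0 0 0 0;80 0 0 0 0;80 0 0 0 0;80 0 0 -35 0;80 0 0 -75 0;80 0 0 -115 0;80 0 0 -155 0;80 0 0 -175 0'; python3 -m inch '80 0 0 0 0;80 0 0 0 0'; python3 -c "
from h import *
v=view('wrist'); cv2.imwrite('pics/w7.png',v['img'][100:250,150:350].repeat(2,0).repeat(2,1))
b=mask('wrist','lid_square',v,[568,-405,50])
print(fit(prisms('lid','square',38.5),(568,-405,0),[(v,b[1])],[]),b[0])
rows([517,124,220],1.571)"
```

```text
clock: 17.58
tcp_pos: [570.1, -405.9, 223.2]
ee_rot: [0.004, 3.136, -0.008]
contact_force: [-0.3, 0.5, 1.3]
grip_width: 79.8
grip_force: 0.0
clock: 17.75
tcp_pos: [569.3, -405.2, 219.0]
ee_rot: [0.004, 3.139, -0.004]
contact_force: [-1.2, 0.3, 0.2]
grip_width: 79.9
grip_force: 0.0
(array([ 5.67744756e+02, -4.04485020e+02, -1.53331679e-03]), np.float64(0.08532482598607889)) 0.6773969017121317
shift [ 52.6 528.   -3.3] turn -0.003 tcp [ 568.1 -404.1  215.4] tooly 1.568 j6 -2.35 t 17.85
```

View pics/w7.png

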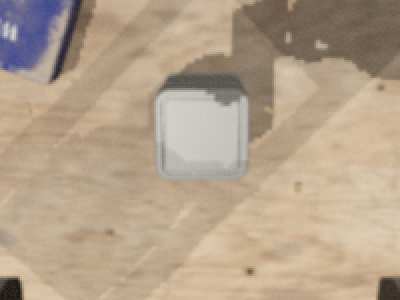

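Square lid seated level on its tin, centred in the crop at (201,135). Next the round lid.

```bash
python3 -m inch '85 4 40 0 0;85 8 80 0 0;85 12 120 0 0;85 16 160 0 0;85 20 200 0 0;85 24 240 0 0;85 28 280 0 0;85 32 320 0 0'; python3 -m inch '85 4 40 0 0;85 8 80 0 0;85 12 120 0 0;85 16 160 0 0;85 20 200 0 0;85 20 208 0 0;85 20 208 0 0;85 20 208 0 0'; python3 -m inch '85 0 0 0 0;85 0 0 0 0;85 0 0 0 0'; python3 f1.py w8.png round rect;python3 -c "
from h import *
rows([517,124,24],1.571)"
```

```text
clock: 18.52
tcp_pos: [535.9, -82.4, 215.0]
ee_rot: [-0.005, -3.138, -0.002]
contact_force: [0.3, 0.8, 0.5]
grip_width: 84.4
grip_force: 0.0
clock: 19.18
tcp_pos: [517.5, 123.4, 215.8]
ee_rot: [-0.002, -3.139, 0.001]
contact_force: [-0.1, -0.6, 0.4]
grip_width: 84.8
grip_force: 0.0
clock: 19.43
tcp_pos: [518.4, 121.9, 217.0]
ee_rot: [-0.008, -3.141, 0.001]
contact_force: [-0.0, -0.3, -0.7]
grip_width: 85.2
grip_force: 0.0
round [516.275 123.912] 0.023 px [249. 164.] dist 2.0 sc 0.76
rect [ 5.15624e+02  1.23677e+02 -4.78000e-01] 0.048 px [249. 159.] dist 8.0 sc 0.67
shift [  1.4   1.5 193.3] turn -0.005 tcp [518.4 122.5 217.3] tooly 1.566 j6 -1.54 t 19.58
```

```bash
python3 -m inch '85 2 1.5 40 0;85 2 1.5 80 0;85 2 1.5 120 0;85 2 1.5 155 0;85 2 1.5 180 0;85 2 1.5 193 0;85 2 1.5 193 0;85 2 1.5 193 0' 30; python3 -m inch '58 0 0 0 0;58 0 0 0 0;58 0 0 0 0;58 0 0 0 0'; python3 -c "
from h import *
rows([517,124,24],1.571)"
```

```text
clock: 20.25
tcp_pos: [516.0, 124.6, 23.9]
ee_rot: [-0.005, -3.14, 0.0]
contact_force: [0.4, 0.2, -0.2]
grip_width: 84.9
grip_force: 0.0
clock: 20.58
tcp_pos: [517.6, 124.9, 26.3]
ee_rot: [0.004, 3.138, -0.0]
contact_force: [-0.5, -0.1, 7.0]
grip_width: 62.3
grip_force: 33.1
shift [ 0.6 -0.9  2.3] turn -0.003 tcp [517.6 124.9  26.3] tooly 1.568 j6 -1.54 t 20.58
```

```bash
python3 -m inch '58 0 0 -30 0;58 0 0 -70 0;58 0 0 -110 0;58 0 -20 -150 0;58 -15 -55 -170 0;58 -35 -90 -170 0;58 -50 -125 -170 0;58 -70 -160 -170 0'; python3 -m inch '58 -15 -14 0 0;58 -25 -14 0 0;58 -25 -14 0 0;58 -25 -14 0 0;58 -25 -14 0 0;58 -25 -14 0 0'; python3 f3.py round 4; cat > f4.py <<'E'
from h import *
import sys
n=sys.argv[1];p=list(map(float,sys.argv[2:5]));dz=float(sys.argv[5]);off=list(map(float,sys.argv[6:8]));yo=float(sys.argv[8])
v=view('wrist');t=readout.read_state()['tcp_pos']; cv2.imwrite('pics/'+sys.argv[9],v['img'])
occ=[(prisms('lid',n,t[2]-dz-2),np.r_[t[:2]+off,yo])]
b=mask('wrist','tin_'+n,v,[*p[:2],30]); a=np.argwhere(b[1]);print(a.min(0),a.max(0))
x,f=fit(prisms('tin',n),p,[(v,b[1])],occ,n in('rect','square'));print(x.round(3),f)
rows([*(x[:2]-off),S[n][2]+.5+dz])
E
python3 f4.py round 612 -49 0 4 -1 -1 0 w9.png
```

```text
clock: 21.25
tcp_pos: [586.4, -36.8, 196.6]
ee_rot: [0.003, 3.138, -0.001]
contact_force: [0.6, 1.1, -0.5]
grip_width: 62.2
grip_force: 33.9
clock: 21.75
tcp_pos: [609.9, -48.3, 194.6]
ee_rot: [-0.002, -3.141, -0.0]
contact_force: [-0.4, -0.3, -0.4]
grip_width: 62.4
grip_force: 33.9
dist 1.2881565605205028 score 0.87 rows [178 178] [322 321]
0.0 lid-tcp [-2.17  0.41] [] 0.084
4.0 lid-tcp [-1.03  0.47] [] 0.027
8.0 lid-tcp [0.62 0.58] [] 0.034
[134 218] [185 283]
[612.42  -46.871] 0.03262002255786583
shift [ -3.    2.8 144.1] turn 0 tcp [610.3 -48.7 194.6] tooly 1.569 j6 -1.83 t 21.95
```

View pics/w9.png

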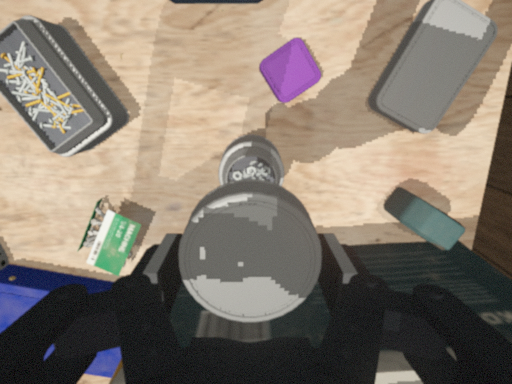

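The round tin (250,160) is partly behind the held lid (250,250); nothing else is in the way.

```bash
python3 -m inch '58 -3 1 40 0;58 -3 1 80 0;58 -3 1 108 0;58 -3 1 118 0;58 -3 1 118 0;58 -3 1 118 0;58 -3 1 118 0;58 -3 1 118 0'; python3 -m inch '58 0 0 0 0;58 0 0 0 0'; python3 -c "
from h import *
rows([613.3,-47.6,50.5],1.571)"
```

```text
clock: 22.62
tcp_pos: [615.5, -48.7, 78.9]
ee_rot: [0.004, 3.137, -0.002]
contact_force: [0.2, 0.1, -0.8]
grip_width: 62.1
grip_force: 33.9
clock: 22.78
tcp_pos: [614.5, -48.5, 77.8]
ee_rot: [0.004, 3.139, -0.001]
contact_force: [-0.3, -0.4, -0.1]
grip_width: 62.6
grip_force: 33.9
shift [ 1.3  0.9 27.3] turn -0.003 tcp [614.5 -48.5  77.8] tooly 1.568 j6 -1.83 t 22.78
```

```bash
python3 -m inch '58 1 0.7 5 0;58 1 0.7 10 0;58 1 0.7 14 0;58 1 0.7 17 0;58 1 0.7 20 0;58 1 0.7 20 0'; python3 -m inch '58 0 0 2 0;58 0 0 4 0;58 0 0 6 0;58 0 0 6 0'; python3 -m inch '58 0 0 1 0;58 0 0 2 0;58 0 0 2 0'
```

```text
clock: 23.28
tcp_pos: [612.1, -47.5, 55.2]
ee_rot: [-0.004, -3.14, -0.001]
contact_force: [-1.0, -0.6, -0.3]
grip_width: 62.4
grip_force: 33.9
clock: 23.62
tcp_pos: [612.9, -47.6, 50.9]
ee_rot: [0.004, 3.141, -0.0]
contact_force: [-1.5, -0.6, 2.5]
grip_width: 62.4
grip_force: 34.2
clock: 23.87
tcp_pos: [613.0, -47.6, 50.8]
ee_rot: [0.004, 3.14, -0.001]
contact_force: [-6.6, -0.1, 15.3]
grip_width: 62.2
grip_force: 35.4
```

Seated (50.8 as predicted). Release and go for the rect lid.

```bash
python3 -m inch '85 0 0 0 0;85 0 0 0 0;85 0 0 0 0;85 0 0 -35 0;85 0 0 -75 0;85 0 0 -115 0;85 0 0 -150 0;85 0 0 -160 0'; python3 -m inch '85 0 0 0 0;85 0 0 0 0;85 0 0 0 0'; python3 -c "
from h import *
v=view('wrist'); cv2.imwrite('pics/w10.png',v['img'])
b=mask('wrist','lid_round',v,[612,-48,58])
print(fit(prisms('lid','round',46.5),(612,-48,0),[(v,b[1])],[],False),b[0])
rows([516,123.6,190],1.571-.477)"
```

```text
clock: 24.53
tcp_pos: [615.5, -48.2, 214.8]
ee_rot: [0.004, 3.132, -0.004]
contact_force: [2.1, -0.1, 0.5]
grip_width: 85.1
grip_force: 0.0
clock: 24.78
tcp_pos: [611.5, -47.3, 205.9]
ee_rot: [-0.005, -3.138, -0.002]
contact_force: [-0.4, 0.5, 0.0]
grip_width: 85.2
grip_force: 0.0
(array([611.90505952, -46.97069788]), np.float64(0.02307131998986572)) 1.069136995924214
shift [ 95.9 170.6  16.3] turn 0.474 tcp [611.5 -47.3 205.6] tooly 1.568 j6 -1.83 t 24.88
```

View pics/w10.png

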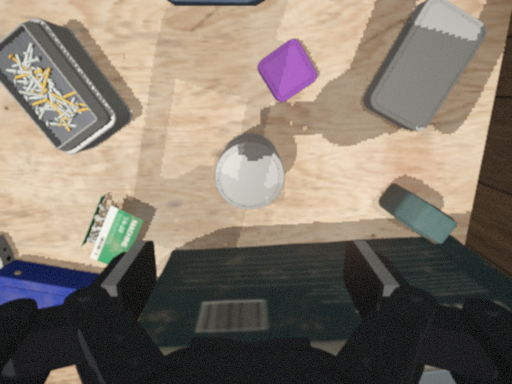

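The round lid is seated at (250,175); the rect lid is alone at (425,65).

```bash
python3 -m inch '85 18 32 5 0.12;85 36 64 10 0.24;85 54 96 10 0.36;85 72 128 10 0.47;85 90 160 10 0.475;85 96 170.5 10 0.475;85 96 170.5 10 0.475;85 96 170.5 10 0.475'; python3 -m inch '85 0 0 0 0;85 0 0 0 0;85 0 0 0 0'; python3 f1.py w11.png rect;python3 -c "
from h import *
rows([515.8,123.6,4],1.571-.478)"
```

```text
clock: 25.55
tcp_pos: [516.8, 123.4, 197.5]
ee_rot: [-0.74, -3.052, 0.001]
contact_force: [0.6, -0.1, -0.0]
grip_width: 84.8
grip_force: 0.0
clock: 25.8
tcp_pos: [517.8, 122.0, 198.0]
ee_rot: [-0.746, -3.051, 0.001]
contact_force: [-0.1, 0.8, -0.5]
grip_width: 85.5
grip_force: 0.0
rect [ 5.15738e+02  1.23777e+02 -4.68000e-01] 0.047 px [249. 164.] dist 4.0 sc 0.97
shift [  2.3   0.4 194.1] turn -0.002 tcp [517.7 122.2 198.1] tooly 1.091 j6 -1.07 t 25.9
```

```bash
python3 -m inch '85 2.3 0.4 40 0;85 2.3 0.4 80 0;85 2.3 0.4 120 0;85 2.3 0.4 155 0;85 2.3 0.4 180 0;85 2.3 0.4 192 0;85 2.3 0.4 192 0;85 2.3 0.4 192 0' 40; python3 -m inch '60 0 0 0 0;60 0 0 0 0;60 0 0 0 0;60 0 0 0 0'; python3 -c "
from h import *
rows([515.8,123.6,4],1.571-.478)"
```

```text
clock: 26.57
tcp_pos: [515.2, 124.2, 5.8]
ee_rot: [-0.744, -3.051, 0.001]
contact_force: [0.1, -0.8, 0.1]
grip_width: 84.8
grip_force: 0.0
clock: 26.9
tcp_pos: [516.8, 124.5, 8.1]
ee_rot: [0.742, 3.049, 0.001]
contact_force: [-1.5, -0.7, 7.5]
grip_width: 66.5
grip_force: 45.4
shift [ 0.5 -1.3  4.1] turn 0.0 tcp [516.8 124.5   8.1] tooly 1.093 j6 -1.07 t 26.9
```

```bash
python3 -m inch '60 0 0 -30 0;60 0 0 -70 0;60 0 0 -110 0;60 0 0 -150 0;60 0 0 -185 0;60 0 0 -185 0;60 0 0 -185 0' ; python3 -c "
from h import *
rows([533,-227,195],1.571+.59)"
```

```text
clock: 27.48
tcp_pos: [516.9, 124.7, 194.5]
ee_rot: [0.742, 3.046, 0.003]
contact_force: [-0.4, 0.4, -0.9]
grip_width: 66.7
grip_force: 45.8
shift [-176.  -305.    -0.5] turn -1.068 tcp [516.9 124.7 194.5] tooly 1.093 j6 -1.07 t 27.48
```

```bash
python3 -m inch '60 -19 -33 0 -0.11;60 -38 -66 0 -0.22;60 -57 -99 0 -0.33;60 -76 -132 0 -0.44;60 -95 -165 0 -0.55;60 -114 -198 0 -0.66;60 -133 -231 0 -0.77;60 -152 -264 0 -0.88' ; python3 -c "
from h import *
rows([533,-227,195],1.571+.59)"
```

```text
clock: 28.15
tcp_pos: [527.5, -181.0, 189.3]
ee_rot: [0.635, -3.074, -0.004]
contact_force: [1.0, 0.9, -0.9]
grip_width: 66.8
grip_force: 45.8
shift [ 13.2 -44.4  -5.8] turn -0.183 tcp [ 527.5 -181.   189.3] tooly 1.978 j6 -2.51 t 28.15
```

```bash
python3 -m inch '60 6 -25 -3 -0.1;60 13 -44 -6 -0.185;60 13 -44 -6 -0.185;60 13 -44 -6 -0.185;60 13 -44 -6 -0.185;60 13 -44 -6 -0.185';  python3 -c "
from h import *
v=view('wrist');s=readout.read_state();t=s['tcp_pos'];M=R.from_rotvec(s['ee_rot']).as_matrix();y=np.arctan2(M[1,1],M[0,1])-np.pi/2
b=mask('wrist','lid_rect',v,[*t[:2],t[2]+5])
for d in(4,8,12):
  x,f=fit(prisms('lid','rect',t[2]-d),(*t[:2],y),[(v,b[1])]);print(d,(x[:2]-t[:2]).round(2),x[2]-y,f)
"; python3 f4.py rect 536.5 -226.7 0.59 8 -1 0 .59 w12.png
```

```text
clock: 28.65
tcp_pos: [533.6, -223.8, 196.3]
ee_rot: [0.909, -3.006, -0.003]
contact_force: [-0.1, -0.0, -0.2]
grip_width: 66.8
grip_force: 45.8
[109 210] [129 281]
[ 537.35  -225.445    0.588] 0.03734697781178271
shift [ -2.8  -3.3 146.8] turn 0 tcp [ 534.2 -224.3  197.3] tooly 2.159 j6 -2.75 t 28.85Traceback (most recent call last):
  File "<string>", line 6, in <module>
    x,f=fit(prisms('lid','rect',t[2]-d),(*t[:2],y),[(v,b[1])]);print(d,(x[:2]-t[:2]).round(2),x[2]-y,f)
                                                       ~^^^
TypeError: 'NoneType' object is not subscriptable
```

View pics/w12.png

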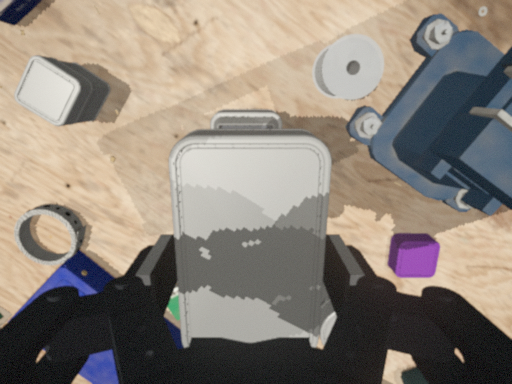

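The held lid fills (172–330, 128–340). The tin's end shows at (245,120). I'll check the lid's far edge against its assumed place in the hand.

```bash
python3 -c "
from h import *
d=cams.camera('wrist');T=np.array(d['tool_from_camera']);v=dict(K=np.array(d['K']),M=T[:3,:3],e=T[:3,3])
for ox in(-2,0,2,4): print(ox,proj(v,[[56+ox,0,-14],[56+ox,0,8],[0,34,-14],[0,-34,-14]]).round(1).tolist())
g=cv2.cvtColor(d['img'],6)[110:150,225:270].mean(1);print(g.round().astype(int).tolist())
rows([536.7,-226.3,52],1.571+.59)"
```

```text
-2 [[248.4, 136.9], [248.5, 130.7], [324.0, 257.4], [172.8, 257.3]]
0 [[248.4, 131.9], [248.5, 126.3], [324.0, 257.4], [172.8, 257.3]]
2 [[248.4, 126.9], [248.5, 122.0], [324.0, 257.4], [172.8, 257.3]]
4 [[248.3, 121.8], [248.5, 117.6], [324.0, 257.4], [172.8, 257.3]]
[122, 119, 166, 198, 213, 210, 181, 143, 128, 129, 129, 128, 132, 149, 155, 135, 122, 121, 121, 130, 115, 99, 96, 96, 105, 135, 165, 185, 194, 202, 211, 214, 208, 188, 193, 208, 209, 192, 185, 203]
shift [ -1.   -2.9 145.4] turn -0.002 tcp [ 534.2 -224.5  197.4] tooly 2.159 j6 -2.75 t 28.9
```

```bash
python3 -m inch '60 -1 -2.9 40 0;60 -1 -2.9 80 0;60 -1 -2.9 110 0;60 -1 -2.9 120 0;60 -1 -2.9 120 0;60 -1 -2.9 120 0;60 -1 -2.9 120 0;60 -1 -2.9 120 0'; python3 -m inch '60 0 0 0 0;60 0 0 0 0'; python3 -c "
from h import *
rows([536.7,-226.3,50.5],1.571+.59)"
```

```text
clock: 29.57
tcp_pos: [538.2, -228.1, 79.8]
ee_rot: [-0.909, 3.004, -0.006]
contact_force: [1.3, -0.3, -0.6]
grip_width: 66.7
grip_force: 45.8
clock: 29.73
tcp_pos: [537.3, -227.6, 78.8]
ee_rot: [-0.909, 3.006, -0.003]
contact_force: [-0.7, 0.9, -1.4]
grip_width: 66.3
grip_force: 45.8
shift [-0.2  1.5 28.3] turn -0.003 tcp [ 537.3 -227.6   78.8] tooly 2.158 j6 -2.75 t 29.73
```

```bash
python3 -m inch '60 0 1 5 0;60 0 1 10 0;60 0 1 13 0;60 0 1 15 0;60 0 1 17 0;60 0 1 17 0'; python3 -m inch '60 0 0 2 0;60 0 0 4 0;60 0 0 4 0'; python3 -m inch '60 0 0 2 0;60 0 0 4 0;60 0 0 6 0;60 0 0 6 0'
```

```text
clock: 30.23
tcp_pos: [535.7, -226.1, 59.6]
ee_rot: [0.909, -3.006, -0.002]
contact_force: [0.7, -0.4, -0.7]
grip_width: 66.6
grip_force: 45.8
clock: 30.48
tcp_pos: [535.8, -226.2, 55.9]
ee_rot: [0.909, -3.007, -0.001]
contact_force: [-0.9, 0.7, -1.5]
grip_width: 66.6
grip_force: 45.8
clock: 30.82
tcp_pos: [536.1, -226.4, 50.7]
ee_rot: [-0.909, 3.007, -0.0]
contact_force: [-1.4, 0.3, 3.3]
grip_width: 66.5
grip_force: 46.2
```

```bash
python3 -m inch '60 0 0 1 0;60 0 0 2 0;60 0 0 2 0'; python3 -m inch '85 0 0 0 0;85 0 0 0 0;85 0 0 0 0;85 0 0 -35 0;85 0 0 -75 0;85 0 0 -115 0;85 0 0 -155 0;85 0 0 -175 0'; python3 -m inch '85 0 0 0 0;85 0 0 0 0;85 0 0 0 0'; python3 -c "
from h import *
v=view('wrist'); cv2.imwrite('pics/w13.png',v['img'])
b=mask('wrist','lid_rect',v,[536.5,-226.5,53])
print(b and fit(prisms('lid','rect',42.5),(536.5,-226.5,.59),[(v,b[1])],[]))"
```

```text
clock: 31.07
tcp_pos: [536.2, -226.4, 50.6]
ee_rot: [-0.909, 3.007, -0.001]
contact_force: [-6.0, 2.3, 16.8]
grip_width: 66.7
grip_force: 47.7
clock: 31.73
tcp_pos: [537.6, -227.3, 228.4]
ee_rot: [-0.908, 3.003, -0.008]
contact_force: [1.2, 0.3, 1.1]
grip_width: 84.7
grip_force: 0.0
clock: 31.98
tcp_pos: [535.4, -225.9, 221.8]
ee_rot: [0.909, -3.006, -0.003]
contact_force: [-0.7, 0.2, -0.3]
grip_width: 85.1
grip_force: 0.0
(array([ 536.35791563, -225.83594378,    0.59115943]), np.float64(0.021891265710295798))
```

View pics/w13.png

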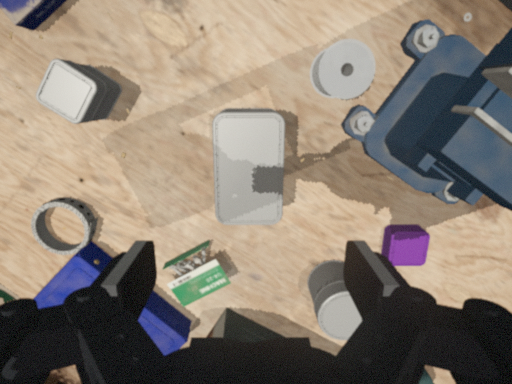

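The rect lid sits level on its tin at (250,167). The square (75,92) and round (340,310) lids are closed too, and the spool (345,70) hasn't moved. Handing in.

```bash
python3 -c "
from station import job
print(job.hand_in())"
```

```text
the job is handed in; nothing more can be done
None
```

All four lids are on their matching tins, fully down and level as far as the contact heights and wrist pictures show. The tape measure and spool were not touched, and the job was handed in at about 32 s on the robot's clock.

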